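# Release and slide off the dust-filter lid of a PC

## Robot

A 6-joint arm with a two-finger parallel gripper is mounted at the origin on the work surface. World frame = base frame: x ahead of the robot, y to its left, z up, the work surface at z = 0. Lengths are in mm, angles in rad, forces in N, time in s.
With the tool pointing down it reaches from about 300 to 775 mm from the base axis. Payload 14.6 kg.
Tool frame: the origin (TCP) lies midway between the tips of the shut fingers; the grasp point (between the pads) lies grasp_offset behind it (grasp_offset is the distance from the TCP to the grasp point, in mm); z points along the fingers, y is the line along which they close (so a half turn about z gives the same grasp; the last joint's range is limited). The gripper opens to 94 mm and grips with 3 to 60 N. Pads are 16 mm wide; open, the fingers measure 119 mm over their backs; the gripper's body (75 mm by 177 mm) begins 78 mm behind the grasp point.
Start: joints at [-1.212, 0.3, 1.521, -0, 1.321, -0.067], TCP at [227.169, -500.883, 205.446] pointing down, gripper open.
Joint ranges: [-3.03, 3.03], [-0.79, 2.21], [0.23, 2.52], [-1.04, 4.18], [0, 3.07], [-2.55, 2.55]. Speed limits (rad/s): [2.22, 2.22, 2.57, 3.14, 3.14, 3.14].

## Interface

Orientations are given as [roll, pitch, yaw] about the fixed x, y, z axes, in that order (R = Rz(yaw) Ry(pitch) Rx(roll)).
In Python, from cell import * gives the robot as it stands. The module is installed in compiled form; this text tells all that it offers.
- The arm moves only by the shell command python3 -m jog 'ROWS' [FORCE]. ROWS is JSON, a list of rows, each a list of 3 entries, a list of its own where there are three numbers: the finger opening in mm, from 0 to 94, then the shift along the tool's x, y, z in units of 50 mm (1.0 is 50 mm), then the turn about the tool's z in units of 180 degrees (1.0 is 180 degrees). In form: [[fingers, [dx, dy, dz], twist], ...]. A call has 1 to 20 rows; each row shifts and turns the commanded pose from where the row before left it, along the tool's axes as they then stand; what a row does not reach is not made up. A row lasts 1/10 s, in which the tool goes at most 50 mm and 8.59 degrees, less where a joint would pass 70% of its speed; a pose out of reach is approached as far as the arm can. A call with a number of a shift or a turn outside -1 to 1 is refused whole. A call with a gripper value outside its range is refused whole. The fingers move at their own pace and stop on an object; FORCE is the grip in N (left out, the last holds). Time passes only in rows, so rows that do not move let the fingers close. It gives the time, the measured TCP pose, the force, the opening and the grip force at its end, in the units of the state.
- read_state(): the state, without advancing time (a new reading comes with each control period).
- camera(name): name is "scene" or "top" or "wrist"; returns the picture (384x512x3 uint8, red, green, blue); there is no depth.
- calibration(name): a dict with "mtx" (3x3 intrinsics, pixels), "cam_to_world" (4x4, takes a point from camera to world coordinates); the wrist camera has in their place "hand_eye" (4x4, takes a point from camera to tool coordinates, whose origin is the TCP and whose axes are the flange's). Camera axes: x right, y down, z forward; pixel columns grow to the right and rows downward; lengths in mm; the calibration is good to about 2 mm. A picture is of the moment at which its call begins: read the wrist's pose just before it. calibration takes no time and is no camera call.
- sign_off(): hands the job in; it is judged then, once.
Trained networks look in the newest picture that a camera, given by its name, has taken for a name from the list of things; names that differ only in an ending like _2 or _b are one class to them, and where a whole thing is asked for, a point or a joint stands for the part that bears it (a point fixed in the world has none). Each returns a list of dicts, best first, with "conf" (0 to 1); they miss things now and then, are a little off and sometimes report something else, mostly with a low value. They report only what shows in the picture. A call takes as long as a camera call. They do not tell look-alikes from the thing itself.
- regions_of(camera, query): "pixels" (384x512 bool, what is visible of it) and "rect" ([centre column, centre row, width, height] in pixels, round what is visible of it).
The state is a dict: "clock": time; "joints": joint angles; "qd": joint speeds; "effort": joint torques, N m; "eef_pos": TCP position; "eef_rot": TCP orientation; "wrist_force": force on the tool from outside, world axes, zero at the start; "moment": the same for the moment, N m; "finger_gap": finger opening in mm; "finger_force": force on a finger pad.
Only numpy, scipy, OpenCV 4.12 (cv2) and the standard library are available. Lean on these libraries where they do the work, as an engineer would, in place of code of your own. Each camera call takes 0.05 s, during which the arm holds its last target. There are 200 camera calls.

## Task

The computer lies on its side for cleaning. Press in the blue snap tab that locks the dust-filter lid on its side panel, then push the released lid along its rails until it is completely out of them, and leave it lying flat on the panel. Only touch, press and push: do not pick the lid up, and leave the brush, the dish, the air can and the mouse where they are.

Things in the scene. Friction and masses are not known exactly. Their poses are not given: they have to be found in the camera images.
- pc_tower: dark PC case lying on its side, 360 (its x) by 400 (its y) by 175 mm high, cannot move; origin at the centre of its underside. Its upper face is the flat side panel, which carries the filter seat: two black rails along y, 13 mm high, 116 mm apart inside, lips reaching 7 mm over the lid's long edges, closed by an 8 mm high stop at the +y end, open at the -y end. Free panel beyond, to y = -200 mm
- rail_end (a point): point on the panel surface (175 mm above the case's origin), midway between the open ends of the two rails, at y = 38 mm of the case; axes as the case's: z up, the lid comes out towards -y
- filter_lid: loose grey filter lid with dark mesh and blue grip, 70 g, 110 (x) by 90 mm (y), flat top 8 mm above the panel; origin at the centre of its underside, on the panel, axes as the case's. Seated, its centre is 92 mm from the rail ends: it is out after 137 mm to the case's -y. Pressing the tab lets a weak spring kick it about 9 mm to -y, so the tab cannot catch again; then it takes 0.5 to 2 N to push
- lid_grip (a point): centre of the upright blue grip bar across the middle of the lid, 15 mm above the panel: the bar is 56 mm long (lid's x), 8 mm thick (y), and stands from the lid's top (8 mm above the panel) up to 22 mm above the panel. The lid's top is flat and free for 41 mm on either side of the bar; the bar is there to push against
- lid_rear_a (a point): trailing corner of the lid at its -x side (the end that leaves the rails last), on the lid's top
- lid_rear_b (a point): trailing corner of the lid at its +x side, on the lid's top
- snap_tab (a joint): blue springy tongue between the rails, 30 mm wide (x), 42 mm long (y), hinged in the panel at its -y end; its +y end (nose) stands 8 mm proud right in front of the lid's leading edge and blocks it. In rad: 0 = up, locking; 0.19 = pressed flush; the lid is released at 0.08 to 0.11. It springs up when nothing is on it; under the sliding lid it stays at 0.05 to 0.11
- tab_pad (a point): centre of the top of the ribbed thumb pad on the tab (26 by 20 mm), 23 mm from the lid's leading edge, about 6 mm above the panel when up. Straight pressing here with 4 to 8 N releases the lid; pressed fully, the pad's top is 2 mm above the panel. A fingertip that reaches over 20 mm from this point towards the lid would press on the lid instead
- brush: dust brush lying on the panel, wood handle, 165 mm long, 24 mm thick at most; origin under its middle. Leave alone
- screw_dish: small round steel dish with screws standing on the panel, 68 mm across, 18 mm high; origin at the centre of its underside. Leave alone
- air_can: white and blue compressed-air can with red cap, 65 mm across, 192 mm high, standing on the bench; origin at the centre of its underside. Leave alone
- mouse: black computer mouse on the bench, 105 by 58 by 33 mm; origin at the centre of its underside. Leave alone
Not all that is in view belongs to the job. Of the things shaped like the filter_lid, the grey one is meant.

How it is judged:
By the outcome, as a careful person would: the job done as asked, in the order asked, and still so for the second after the job is handed in, with the robot touching nothing.
It also fails if it takes over 45 s, if anything falls off the work surface, if the arm or the gripper's body presses on something with over 40 N, if the wrist force passes 120 N, or if a joint passes its speed limit or range.

## Working session

There is one attempt and no reset: what is moved stays moved. The work goes in short steps, Python scripts to look and compute and a shell command to move; the robot and the scene stay as the last step left them, time stands still between calls to the robot, and variables do not carry over. Pictures are saved under pics/ and viewed, at most 10 in all, crops included, and the job is handed in when it is done.

```bash
mkdir -p pics
cat > h.py <<'E'
from cell import *
import numpy as np, cv2
from scipy.spatial.transform import Rotation as R
def pose(name):
    c=calibration(name)
    if name!="wrist": return np.array(c["mtx"]),np.array(c["cam_to_world"])
    s=read_state(); T=np.eye(4); T[:3,:3]=R.from_euler("xyz",s["eef_rot"]).as_matrix(); T[:3,3]=s["eef_pos"]
    return np.array(c["mtx"]),T@np.array(c["hand_eye"])
def px2w(K,T,uv,z):
    d=T[:3,:3]@np.linalg.solve(K,[uv[0],uv[1],1]); return T[:3,3]+d*(z-T[2,3])/d[2]
def w2px(K,T,p):
    q=K@(T[:3,:3].T@(np.array(p)-T[:3,3])); return q[:2]/q[2]
def save(n,im): cv2.imwrite(f"pics/{n}.png",im[...,::-1])
E
python3 - <<'E'
from h import *
a=camera("scene");b=camera("top")
save("s0",a);save("t0",b)
for c in ("top","scene"):
  for q in ("filter_lid","tab_pad","pc_tower","lid_grip"):
    K,T=pose(c)
    for r in regions_of(c,q)[:4]: print(c,q,round(r["conf"],2),np.round(r["rect"]),np.round(px2w(K,T,r["rect"][:2],180)))
print(read_state())
E
```

```text
top filter_lid 0.94 [194. 260.  38.  27.] [293. 233. 180.]
top filter_lid 0.64 [238. 189.  27.  33.] [524.  84. 180.]
top filter_lid 0.63 [183. 199.  37.  36.] [493. 267. 180.]
top tab_pad 0.64 [256. 187.   6.   6.] [531.  26. 180.]
top tab_pad 0.33 [293. 128.  18.  21.] [ 724. -100.  180.]
top pc_tower 0.62 [276. 175. 139. 132.] [568. -41. 180.]
top lid_grip 0.98 [195. 257.  32.  36.] [303. 229. 180.]
top lid_grip 0.74 [180. 200.  38.  32.] [491. 277. 180.]
top lid_grip 0.66 [236. 191.  30.  34.] [518.  91. 180.]
scene filter_lid 0.73 [269. 170.  37.  25.] [521.  91. 180.]
scene filter_lid 0.73 [296. 158.  27.  15.] [567. 178. 180.]
scene filter_lid 0.6 [236. 146.  30.  18.] [377. 126. 180.]
scene tab_pad 0.61 [260. 186.  11.  13.] [529.  20. 180.]
scene pc_tower 0.87 [260. 230. 166. 169.] [ 606. -112.  180.]
scene lid_grip 0.82 [298. 157.  28.  14.] [572. 183. 180.]
scene lid_grip 0.68 [267. 170.  40.  23.] [516.  89. 180.]
{'clock': 0.5, 'joints': array([-1.21157575e+00,  2.99954724e-01,  1.52106644e+00, -1.55751045e-05,
        1.32068235e+00, -6.66312800e-02]), 'qd': array([-1.80777823e-03, -8.79643257e-05, -1.38102543e-03,  1.30317411e-03,
        4.48301317e-04,  1.41033319e-03]), 'effort': array([-6.05820223e-04, -5.31339204e+01, -3.52741742e+01,  7.08018593e-02,
        2.13920383e-02, -1.64872574e-05]), 'eef_pos': array([ 227.16911915, -500.85598576,  205.38741901]), 'eef_rot': array([-3.14148104e+00,  7.67571117e-06,  4.25855713e-01]), 'wrist_force': array([-0.95302162,  0.00792651,  0.52122319]), 'moment': array([-0.07167735, -0.00123988,  0.00041387]), 'finger_force': 0.0, 'finger_gap': 94.02915382021872}
```

View pics/t0.png

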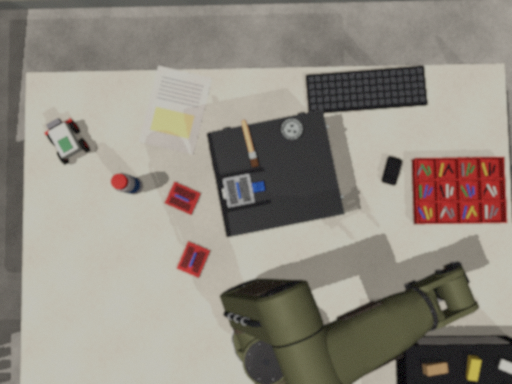

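View pics/s0.png

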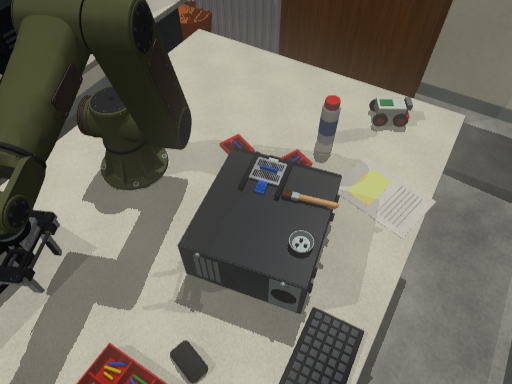

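The top view shows the case at about (275,175). On it is the grey lid with a blue grip at (240,190), with the blue tab to its right at (258,187). Candidates for the lid: the grey one on the case (240,190), a red one at (183,199) and a red one at (194,260), both lying on the bench. I choose the grey one.

Run:
```python
from h import *
K,T=pose("top")
C=np.array([px2w(K,T,u,175) for u in [(208,132),(322,112),(343,214),(228,235)]])
print(np.round(C), np.round(C.mean(0)))
for a,b in ((0,1),(3,2)): d=C[a]-C[b]; print("y axis yaw",np.arctan2(-d[0],d[1]),np.hypot(*d[:2]))
for a,b in ((0,3),(1,2)): d=C[a]-C[b]; print("x axis yaw",np.arctan2(d[1],d[0]),np.hypot(*d[:2]))
print(calibration("wrist"))
b=camera("top"); save("t0c",cv2.resize(b[110:240,170:350],None,fx=4,fy=4,interpolation=cv2.INTER_CUBIC))
```

```text
[[ 718.  183.  175.]
 [ 778. -199.  175.]
 [ 437. -261.  175.]
 [ 373.  120.  175.]] [576. -39. 175.]
y axis yaw 0.15777505317205237 387.21017820340495
y axis yaw 0.16600105725168102 385.53745787199585
x axis yaw 0.1825539324864671 350.4362557744136
x axis yaw 0.17792677687364727 347.2277824858701
{'mtx': array([[284.59673915,   0.        , 258.87234887],
       [  0.        , 284.59673915, 199.05674805],
       [  0.        ,   0.        ,   1.        ]]), 'hand_eye': array([[-3.08700596e-04, -9.65857273e-01, -2.59074571e-01,
         7.56394101e+01],
       [ 9.99999948e-01, -2.74786154e-04, -1.67119353e-04,
        -4.54846432e-01],
       [ 9.02233374e-05, -2.59074609e-01,  9.65857308e-01,
        -1.79435210e+02],
       [ 0.00000000e+00,  0.00000000e+00,  0.00000000e+00,
         1.00000000e+00]])}
```

View pics/t0c.png

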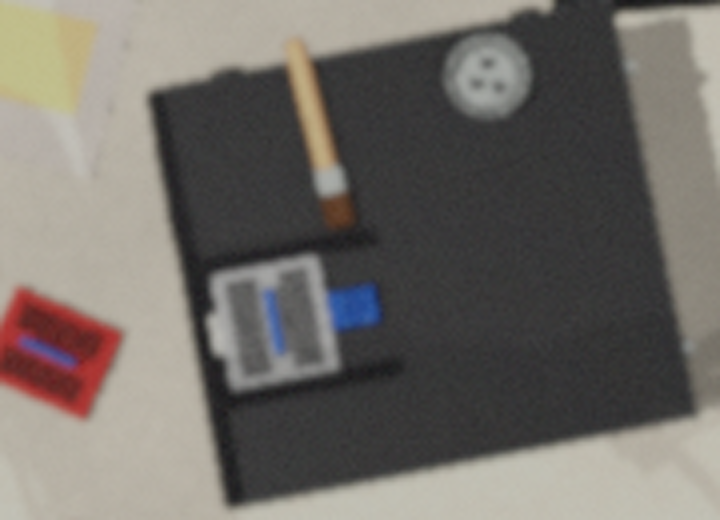

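The crop confirms it: grey lid at (270,320) of the crop, blue tab at (355,305), and the rails open to the right (case −y). The red one at (60,350) is off the case. Next I'll go above the tab and turn the shut fingers across it.

```bash
python3 -m jog '[[0,[0,0,-1],0],[0,[0,0,-1],0],[0,[0.76,-0.545,0],0],[0,[0.76,-0.545,0],0],[0,[0.76,-0.545,0],0],[0,[0.76,-0.545,0],0],[0,[0.76,-0.545,0],0],[0,[0.76,-0.545,0],0],[0,[0.76,-0.545,0],0],[0,[0.76,-0.545,0],0],[0,[0.76,-0.545,0],0],[0,[0.76,-0.545,0],0],[0,[0.76,-0.545,0],0],[0,[0.76,-0.545,0],0],[0,[0.76,-0.545,0],0],[0,[0,0,0],-0.0465],[0,[0,0,0],-0.0465],[0,[0,0,0],-0.0465],[0,[0,0,0],-0.0465],[0,[0,0,0],-0.0465]]' 10
python3 -m jog '[[0,[0,0,0],-0.0465],[0,[0,0,0],-0.0465],[0,[0,0,0],-0.0465],[0,[0,0,0],-0.0465],[0,[0,0,0],0],[0,[0,0,0],0]]'
python3 - <<'E'
from h import *
K,T=pose("wrist"); a=camera("wrist"); save("w1",a)
print(read_state()["eef_pos"],read_state()["eef_rot"],read_state()["wrist_force"])
for q,z in (("filter_lid",183),("tab_pad",181),("lid_grip",197),("snap_tab",180)):
    for r in regions_of("wrist",q)[:2]: print(q,round(r["conf"],2),np.round(r["rect"]),np.round(px2w(K,T,r["rect"][:2],z),1))
E
```

```text
clock: 2.55
eef_pos: [530.7, 25.8, 305.4]
eef_rot: [-3.142, -0.0, 1.162]
wrist_force: [-0.6, -0.6, 0.4]
finger_gap: 0.4
finger_force: 0.0
clock: 3.15
eef_pos: [530.7, 25.8, 305.5]
eef_rot: [3.142, 0.0, 1.736]
wrist_force: [0.3, 0.4, 0.1]
finger_gap: 0.3
finger_force: 0.0
[530.72927518  25.78053817 305.44848878] [ 3.14158868e+00 -3.41491252e-05  1.73636840e+00] [-0.39331289 -0.54683128 -0.18225353]
filter_lid 0.68 [258. 137.  92.  91.] [520.2  86.5 183. ]
filter_lid 0.68 [399. 319.  39.  50.] [ 728.6 -102.1  183. ]
tab_pad 0.95 [261. 197.  27.  35.] [533.8  23.1 181. ]
lid_grip 0.96 [123.  16.  59.  31.] [383.9 171.7 197. ]
lid_grip 0.8 [268.  16.  60.  31.] [511.6 192.4 197. ]
snap_tab 0.8 [257. 198.  26.  33.] [530.3  20.3 180. ]
```

View pics/w1.png

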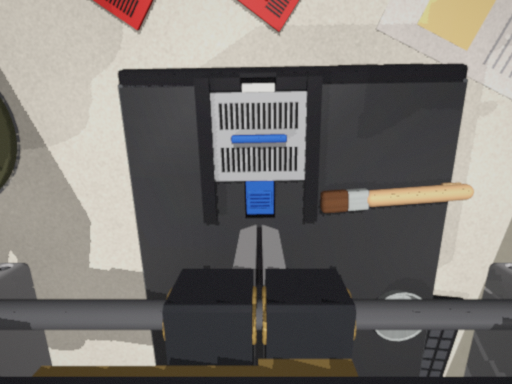

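The wrist picture shows the lid at (258,137), its grip bar at (259,139), the ribbed pad at about (260,201) and the lid's leading edge at row 181. The tool is aligned with the rails, and the rails end near row 222.

Run:
```python
from h import *
K,T=pose("wrist"); s=read_state(); Rm=R.from_euler("xyz",s["eef_rot"]).as_matrix()
for n,uv,z in (("pad",(260,201),181),("lead",(259.5,181),183),("trail",(259,92),183),("leadL",(215,181.5),183),("leadR",(305,180.5),183),("bar",(259,136),197),("railend",(259,222),188),("case+y L",(121,83),175),("case+y R",(466,80),175),("tabbase",(260,217),175)):
    p=px2w(K,T,uv,z); print(n,np.round(p,1),"tool",np.round(Rm.T@(p-s["eef_pos"]),1))
print("tip px",w2px(K,T,s["eef_pos"]))
```

```text
pad [533.6  18.2 181. ] tool [ -8.    1.5 124.5]
lead [529.2  40.8 183. ] tool [ 15.    0.9 122.5]
trail [513.5 129.8 183. ] tool [105.4   0.4 122.5]
leadL [481.9  32.2 183. ] tool [ 14.5 -47.1 122.4]
leadR [577.5  49.5 183. ] tool [ 15.5  50.1 122.5]
bar [520.6  88.1 197. ] tool [ 63.1   0.4 108.5]
railend [536.2  -3.8 188. ] tool [-30.1   0.4 117.4]
case+y L [373.8 115.6 175. ] tool [ 114.8 -139.7  130.5]
case+y R [718.5 177.  175. ] tool [117.6 210.4 130.5]
tabbase [537.1  -2.2 175. ] tool [-28.7   1.6 130.4]
tip px [258.67665489 238.55659917]
```

```bash
python3 -m jog '[[0,[-0.16,0.02,-0.0],0],[0,[0,0,0.6],0],[0,[0,0,0.6],0],[0,[0,0,0.6],0],[0,[0,0,0.5],0],[0,[0,0,0.08],0],[0,[0,0,0],0],[0,[0,0,0],0]]'
python3 -m jog '[[0,[0,0,0.04],0],[0,[0,0,0.04],0],[0,[0,0,0.04],0],[0,[0,0,0],0],[0,[0,0,0],0]]'
```

```text
clock: 4.2
eef_pos: [533.7, 17.9, 188.0]
eef_rot: [3.14, 0.0, 1.74]
wrist_force: [-0.5, -0.0, -0.4]
finger_gap: 0.3
finger_force: 0.0
clock: 4.7
eef_pos: [533.2, 18.2, 180.7]
eef_rot: [3.141, 0.0, 1.741]
wrist_force: [0.5, 1.9, 2.5]
finger_gap: 0.6
finger_force: 1.1
```

```bash
python3 -m jog '[[0,[0,0,0.03],0],[0,[0,0,0.03],0],[0,[0,0,0],0],[0,[0,0,0],0]]'
python3 - <<'E'
from h import *
K,T=pose("wrist"); a=camera("wrist"); save("w2",a[60:260,160:360])
for r in regions_of("wrist","filter_lid")[:1]: print(r["conf"],r["rect"],read_state()["wrist_force"])
E
```

```text
clock: 5.1
eef_pos: [533.0, 18.0, 177.4]
eef_rot: [-3.141, -0.0, 1.741]
wrist_force: [1.1, 1.3, 0.8]
finger_gap: 0.3
finger_force: 0.7
0.69 [256.4, 144.4, 171.1, 150.0] [0.40219664 1.54504155 0.4827285 ]
```

Run:
```python
from h import *
im=cv2.imread("pics/w2.png"); cv2.imwrite("pics/w2b.png",cv2.resize(im,None,fx=2.8,fy=2.8))
K,T=pose("wrist")
for y in (15,23): print(y,w2px(K,T,[533.6-4,18.2+y,183]), w2px(K,T,[536-14,-4+88,183]))
```

```text
15 [257.34869043 219.61026238] [259.02537391 138.30019025]
23 [259.44660599 207.90121516] [259.02537391 138.30019025]
```

View pics/w2b.png

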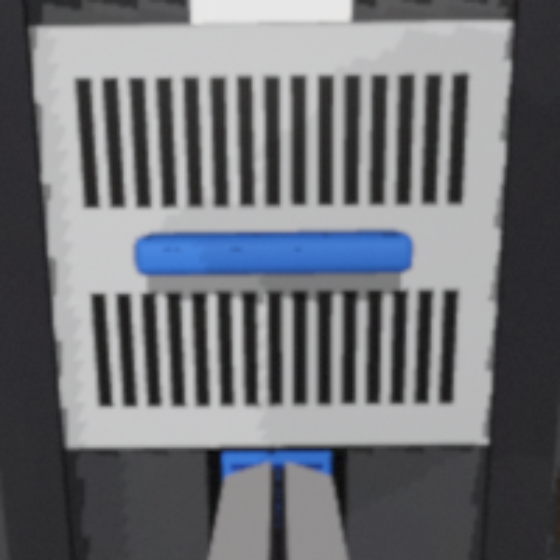

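The crop shows the lid's leading edge has come forward about 8 mm, to row 220 against the 208 expected if it were locked. So the lid is released. Next: lift, pass over the bar and come down behind it.

```bash
python3 -m jog '[[0,[0,0,-0.4],0],[0,[0,0,-0.4],0],[0,[0,0,0],0],[0,[0.55,-0.01,0],0],[0,[0.55,-0.01,0],0],[0,[0.5,0,0],0],[0,[0,0,0],0],[0,[0,0,0],0]]'
python3 - <<'E'
from h import *
K,T=pose("wrist"); a=camera("wrist"); save("w3",a)
print(read_state()["eef_pos"],read_state()["wrist_force"])
E
```

```text
clock: 6.0
eef_pos: [518.3, 96.7, 216.6]
eef_rot: [-3.14, 0.0, 1.741]
wrist_force: [0.1, 0.1, -0.5]
finger_gap: 0.4
finger_force: 0.0
[518.4742529   96.20849081 216.75031198] [ 0.19810559 -0.27777347  0.45376227]
```

View pics/w3.png

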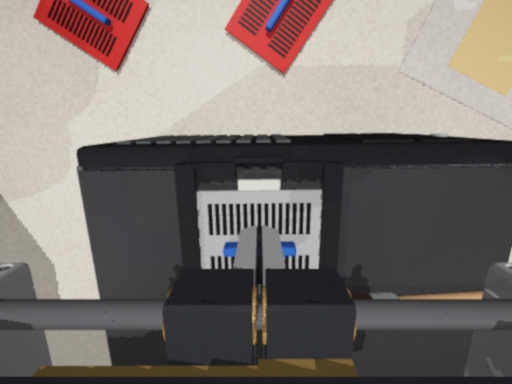

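Run:
```python
from h import *
K,T=pose("wrist"); s=read_state(); Rm=R.from_euler("xyz",s["eef_rot"]).as_matrix()
for n,uv,z in (("trail",(260,190.5),183),("bartop far edge",(230,243),197),("bartop near",(230,256),197),("L",(199,195),183),("R",(321,194),183)):
    print(n,np.round(Rm.T@(px2w(K,T,uv,z)-s["eef_pos"]),1))
```

```text
trail [25.5  1.  33.7]
bartop far edge [-12.  -21.7  19.8]
bartop near [-22.7 -22.   19.8]
L [ 21.9 -46.1  33.8]
R [22.7 48.1 33.7]
```

```bash
python3 -m jog '[[0,[0,0,0.3],0],[0,[0,0,0.25],0],[0,[0,0,0],0],[0,[0,0,0],0]]'
python3 -m jog '[[0,[-0.1,0,0],0],[0,[-0.1,0,0],0],[0,[-0.15,0,0],0],[0,[-0.15,0,0],0],[0,[-0.15,0,0],0],[0,[-0.15,0,0],0]]'
```

```text
clock: 6.45
eef_pos: [518.6, 96.3, 189.9]
eef_rot: [-3.141, -0.0, 1.74]
wrist_force: [0.3, 0.8, -0.0]
finger_gap: 0.8
finger_force: 0.0
clock: 7.05
eef_pos: [525.5, 56.5, 190.0]
eef_rot: [3.142, 0.0, 1.74]
wrist_force: [0.3, 0.1, -0.5]
finger_gap: 0.3
finger_force: 0.3
```

```bash
python3 -m jog '[[0,[-0.2,0,0],0],[0,[-0.2,0,0],0],[0,[-0.2,0,0],0],[0,[-0.2,0,0],0],[0,[-0.2,0,0],0],[0,[-0.2,0,0],0]]'
python3 - <<'E'
from h import *
K,T=pose("wrist"); a=camera("wrist"); save("w4",a)
print(read_state()["eef_pos"],read_state()["wrist_force"])
E
```

```text
clock: 7.65
eef_pos: [535.6, -2.7, 190.0]
eef_rot: [3.142, -0.0, 1.741]
wrist_force: [-0.8, 1.3, 0.5]
finger_gap: 0.7
finger_force: 0.4
[535.73303824  -3.78013198 189.86367011] [-0.14377684 -1.19471218  0.14396044]
```

View pics/w4.png

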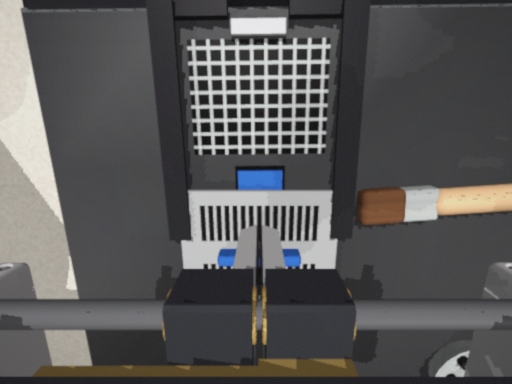

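The lid is partly out: its trailing edge is at row 190, the rails end at row 238, and the tab shows behind it. It needs about 35 mm more, and I'll push 52.

```bash
python3 -m jog '[[0,[-0.16,0,0],0],[0,[-0.16,0,0],0],[0,[-0.16,0,0],0],[0,[-0.16,0,0],0],[0,[-0.16,0,0],0],[0,[-0.12,0,0],0],[0,[-0.08,0,0],0],[0,[-0.04,0,0],0],[0,[0,0,0],0]]'
python3 -m jog '[[0,[0.06,0,0],0],[0,[0.04,0,0],0],[0,[0,0,-0.3],0],[0,[0,0,-0.8],0],[0,[0,0,-1],0],[0,[0.6,0,-0.5],0],[0,[0.6,0,0],0],[0,[0,0,0],0],[0,[0,0,0],0]]'
python3 - <<'E'
from h import *
K,T=pose("wrist"); a=camera("wrist"); save("w5",a)
s=read_state(); Rm=R.from_euler("xyz",s["eef_rot"]).as_matrix()
print(s["clock"],s["eef_pos"],s["wrist_force"])
for z,uv in ((183,None),): 
  for r in regions_of("wrist","filter_lid")[:3]: print(r["conf"],r["rect"],px2w(K,T,r["rect"][:2],183))
E
```

```text
clock: 8.6
eef_pos: [544.3, -53.2, 189.9]
eef_rot: [-3.142, 0.0, 1.74]
wrist_force: [0.1, 0.2, 0.9]
finger_gap: 0.6
finger_force: 0.0
clock: 9.5
eef_pos: [533.1, 11.4, 319.8]
eef_rot: [-3.141, 0.0, 1.742]
wrist_force: [-0.5, 0.1, -0.4]
finger_gap: 0.7
finger_force: 0.0
9.55 [533.20730851  10.84318946 319.60999969] [ 0.53883005  0.30902942 -0.31334026]
0.86 [257.9, 244.1, 93.1, 51.9] [543.30607904 -52.93473464 183.        ]
0.86 [271.2, 13.7, 48.1, 25.6] [514.85018467 189.76430344 183.        ]
0.58 [131.1, 10.6, 44.3, 21.1] [379.57883008 169.08628205 183.        ]
```

View pics/w5.png

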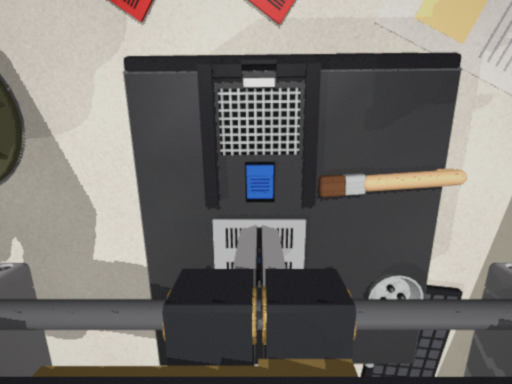

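The lid is clear of the rails: its trailing edge is at row 219, the rail ends are at row 207, and the margin is about 15 mm. It lies flat, the tab is up again, and the brush and dish have not moved.

```bash
python3 -c "from cell import *; print(sign_off())"
```

```text
the job is handed in; nothing more can be done
None
```

I pressed the snap tab, pushed the released lid fully out of its rails (about 15 mm clear), left it flat on the panel, and handed the job in at about 9.6 s, with the brush, dish, air can and mouse untouched.

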